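Scoop the cedar ball from the bin's corner

ROBOT

A 7-joint arm with a two-finger parallel gripper is mounted at the origin on the work surface. World frame = base frame: x ahead of the robot, y to its left, z up, the work surface at z = 0. Lengths are in mm, angles in rad, forces in N, time in s.
With the tool pointing down it reaches from about 400 to 875 mm from the base axis. Payload 4.4 kg.
Tool frame: the origin (TCP) lies at the very end of the fingers, on their centre line; the grasp point (between the pads) lies 19 mm behind it; z points along the fingers, y is the line along which they close (so a half turn about z gives the same grasp; the last joint's range is limited). The gripper opens to 85 mm and grips with 20 to 120 N. Pads are 22 mm wide; open, the fingers measure 114 mm over their backs; the gripper's body (76 mm by 85 mm) begins 54 mm behind the grasp point. The pads swing forward as they close: fully open they stand 13 mm farther back than shut.
Start: joints at [-1.335, 0.628, 0.038, 1.517, -0.027, 0.996, -0.02], TCP at [193.181, 620.644, 209.813] pointing down, gripper open.
Joint ranges: [-3.06, 3.06], [-0.37, 2.12], [-1.25, 1.32], [0.18, 2.47], [-1.1, 4.24], [0.23, 1.98], [-2.94, 2.94]. Speed limits (rad/s): [2.57, 2.57, 3.14, 3.14, 3.14, 3.14, 3.14].

INTERFACE

Orientations are given as [roll, pitch, yaw] about the fixed x, y, z axes, in that order (R = Rz(yaw) Ry(pitch) Rx(roll)).
In Python, from cell import monitor, viewer, workorder gives the robot as it stands.
- The arm moves only by the tool arm_command, never from a script. Its argument "series" is one flat list of numbers, 5 for each row, row after row: the opening in per cent of the stroke, from 0 (shut) to 100 (fully open), then the shift along the tool's x, y, z in cm, then the turn about the tool's z in degrees. In form: [claw, x, y, z, roll, claw, x, y, z, roll, ...]. A call has exactly 5 rows; each row is the pose to reach, as a shift and turn from the pose commanded when the call began, along the tool's axes at that moment; what a row does not reach only later rows make up. A row lasts 1/12 s, in which the tool goes at most 41.7 mm and 7.16 degrees, less where a joint would pass 70% of its speed; a pose out of reach is approached as far as the arm can. A call with a gripper value outside its range is refused whole. The fingers move at their own pace and stop on an object; the grip force is fixed at half the most. Time passes only in rows, so rows that repeat a pose let the fingers close, or fill a call up. It gives the time, the measured TCP pose, the force, the opening and the grip force at its end, in the units of the state.
- monitor.read_state(): the state, without advancing time (a new reading comes with each control period).
- viewer.get_image(name): name is "scene" or "top" or "wrist"; returns (picture, depth): 420x560x3 uint8, red, green, blue; 420x560 float32, mm along the optical axis (not along the pixel's ray), 0 where there is no reading.
- viewer.camera_model(name): a dict with "mtx" (3x3 intrinsics, pixels), "R" (3x3) and "t" (3): a world point X has camera coordinates R X + t. Camera axes: x right, y down, z forward; pixel columns grow to the right and rows downward; lengths in mm; the calibration is good to about 2 mm. A picture is of the moment at which its call begins: read the wrist's pose just before it. camera_model takes no time and is no camera call; for the wrist camera it gives the pose at the moment of the call.
- workorder.finish_job(): hands the job in; it is judged then, once.
The state is a dict: "clock": time; "qpos": joint angles; "qd": joint speeds; "tau": joint torques, N m; "eef_pos": TCP position; "tool_rot": TCP orientation; "force": force on the tool from outside, world axes, zero at the start; "torque": the same for the moment, N m; "width": finger opening in mm; "gripper_force": force on a finger pad.
Only numpy, scipy, OpenCV 4.12 (cv2) and the standard library are available. Lean on these libraries where they do the work, as an engineer would, in place of code of your own. Each camera call takes 0.05 s, during which the arm holds its last target. There are 200 camera calls.

TASK

Take the red scoop by its upright handle, and in the white bin drive it at the brown cedar ball until the corner where the ball lies stops the ball and it rolls over the lip into the scoop. Lift the loaded scoop out and stand it flat in the middle of the cork mat with the ball still in it, then let go. Do not touch the cedar ball with the gripper.

Things in the scene. Friction and masses are not known exactly. Their poses are not given: they have to be found in the camera images.
- bin: White open bin fixed to the shelf, outside 230 x 205 x 60 mm (x, y, z); inner faces at x = +-110 and y = +-97.5 mm, inner floor 5 mm above the origin (centre of underside). x points away from the robot (turned up to 17 degrees), z up. The cedar ball lies in one of its two far (+x) corners, a blue ball of the same size, of no concern, in the other.
- scoop: Loose red scoop, 120 g, standing. Origin: centre of pan's underside; x forward to the lip, z up. Pan 72 mm wide (66 inside), side walls 30 mm high from x -43 to +30; lip edge at x +45, 2 mm thick, ramps up to a 6 mm high ridge at x +34 that keeps a ball on the 3 mm floor; back wall at x -41. Upright handle 16 (x) by 26 (y) mm at x -53, top at z 145; grip it near z 115, above the bin's walls.
- cedar_ball: Smooth brown wooden ball, 40 mm diameter, 25 g, origin at its centre. It starts at rest on the bin's floor near a far (+x) corner, its centre 25 to 60 mm from the far inner face and 29 to 46 mm from the side inner face. It rolls away when pushed, and climbs the scoop's lip, at a few newtons, once a wall stops it.
- mat: Square cork mat fixed on the shelf, 130 x 130 x 4 mm, where the loaded scoop goes. Origin: centre of its underside; its top is 4 mm higher.
Things that resemble listed ones, but are neither listed nor needed, are in the scene too. What is meant by the scoop is not blue, and is the larger of those in its own colour. What is shaped like the cedar_ball but green or turquoise is not meant.

How it is judged (in metres and radians):
On the way, in this order (a step that is already met when the one before it is completed fails the run):
1. with the scoop low in the bin and the cedar ball in one of the bin's corners, the ball is in the scoop's pan, behind the lip's ridge (x of cedar_ball in the frame of scoop between -0.036 and 0.033 m and y of cedar_ball in the frame of scoop between -0.034 and 0.034 m and z of cedar_ball in the frame of scoop between 0.014 and 0.034 m and z of scoop in the frame of bin below 0.03 m and x of scoop in the frame of bin between -0.11 and 0.11 m and y of scoop in the frame of bin between -0.1 and 0.1 m and (x of cedar_ball in the frame of bin above 0.035 m or x of cedar_ball in the frame of bin below -0.035 m) and (y of cedar_ball in the frame of bin above 0.025 m or y of cedar_ball in the frame of bin below -0.025 m)), for 0.1 s.
2. the scoop is lifted clear of the bin's rim (underside over 70 mm up) with the cedar ball in it (x of cedar_ball in the frame of scoop between -0.036 and 0.033 m and y of cedar_ball in the frame of scoop between -0.034 and 0.034 m and z of cedar_ball in the frame of scoop between 0.014 and 0.034 m and height (world z) of scoop above 0.07 m), for 0.2 s.
At the end, for the whole second after the job is handed in: The scoop stands released and at rest on the cork mat, level within about 8 degrees, its pan centre (origin) within 30 mm of the mat's centre, underside on the mat (within 5 mm), with the cedar ball lying still in its pan; the direction it points does not matter (x of cedar_ball in the frame of scoop between -0.036 and 0.033 m and y of cedar_ball in the frame of scoop between -0.034 and 0.034 m and z of cedar_ball in the frame of scoop between 0.014 and 0.034 m and horizontal distance between scoop and mat below 0.03 m and z of scoop in the frame of mat below 0.009 m and angle between scoop's own z axis and vertical below 0.15 rad and linear speed of scoop below 0.02 m/s and linear speed of cedar_ball below 0.03 m/s and contact force between the fingers and scoop below 0.1 N); the robot touches nothing.
It fails at once if the gripper or arm touches the cedar ball (contact force between any of the fingers, the arm and cedar_ball above 0.3 N).
It also fails if it takes over 51 s, if anything falls off the work surface, if the arm or the gripper's body presses on something with over 40 N, if the wrist force passes 120 N, or if a joint passes its speed limit or range.

## Working session

There is one attempt and no reset: what is moved stays moved. The work goes in short steps, Python scripts to look and compute and a tool call to move; the robot and the scene stay as the last step left them, time stands still between calls to the robot, and variables do not carry over. Pictures are saved under pics/ and viewed, at most 10 in all, crops included, and the job is handed in when it is done.

Besides the shell and the picture viewer there is one more tool, called after "Emit:" by a JSON object that holds its "op" and its "data". arm_command: Moves the arm, as the interface text tells. Its arguments: {"type":"object","properties":{"series":{"type":"array","items":{"type":"number"}}},"required":["series"]}

```bash
mkdir -p pics; cat > h.py <<'E'
import numpy as np, cv2, sys
from cell import monitor, viewer, workorder
def snap(name, tag):
    m=viewer.camera_model(name); im,d=viewer.get_image(name)
    cv2.imwrite(f'pics/{tag}.png', im[:,:,::-1]); np.savez(f'pics/{tag}.npz', im=im,d=d,K=m['mtx'],R=m['R'],t=m['t'])
def cloud(tag):
    z=np.load(f'pics/{tag}.npz'); d=z['d']; K=z['K']
    v,u=np.mgrid[:d.shape[0],:d.shape[1]]
    P=np.stack([(u-K[0,2])/K[0,0]*d,(v-K[1,2])/K[1,1]*d,d],-1)
    return (P-np.array(z['t']))@np.array(z['R']), z['im'], d
def plane(tag,u,v,zz):
    z=np.load(f'pics/{tag}.npz');K=z['K'];R=z['R'];t=np.array(z['t'])
    r=R.T@np.linalg.inv(K)@[u,v,1]; c=-R.T@t
    return c+r*(zz-c[2])/r[2]
E
python3 - <<'E'
from h import *
snap('top','top0'); snap('scene','scene0')
print(monitor.read_state())
a=np.vstack([cv2.imread('pics/top0.png')]);cv2.imwrite('pics/a.png',a)
print(viewer.camera_model('top'))
E
```

```text
{'clock': 0.1, 'qpos': array([-1.33477004,  0.62925164,  0.03844655,  1.51825984, -0.02699759,
        0.99628001, -0.02001264]), 'qd': array([ 0.00245701, -0.00419706, -0.00012226, -0.00194451, -0.00121119,
       -0.00169837, -0.00112832]), 'tau': array([ 3.40863407e-03, -5.64544952e+01,  1.23071205e+00, -1.93977857e+01,
        1.13737126e-02,  5.34967985e-03,  2.09477389e-05]), 'eef_pos': array([193.02060324, 620.06709629, 208.98499837]), 'tool_rot': array([-3.13991190e+00,  1.95656039e-05,  2.83975379e+00]), 'force': array([-0.12526945, -0.40317552, -0.11591271]), 'torque': array([-0.00812401, -0.0026731 , -0.00119065]), 'gripper_force': 0.0, 'width': 85.50639833753654}
{'mtx': array([[485.74304963,   0.        , 279.18768015],
       [  0.        , 485.74304963, 212.00527828],
       [  0.        ,   0.        ,   1.        ]]), 'R': array([[-0.00219166, -0.99981313,  0.01920692],
       [-0.99832214,  0.00107622, -0.05789424],
       [ 0.05786275, -0.01930158, -0.99813794]]), 't': array([  36.77303022,  556.77321189, 1084.73491367])}
```

View pics/top0.png

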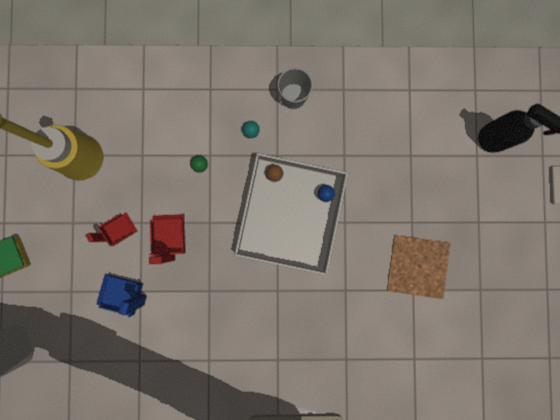

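View pics/scene0.png

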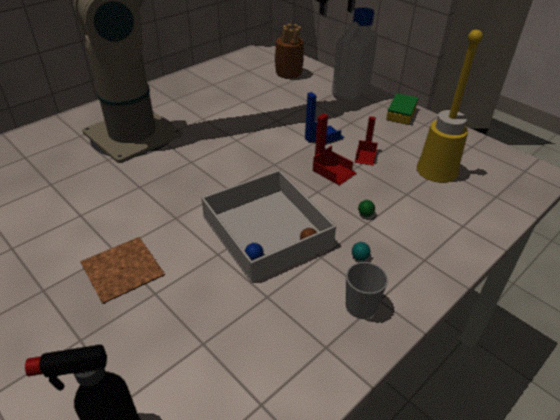

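The top view shows the large red scoop at (168,238), a small red one at (115,230) and a blue one at (122,294). The bin is at (290,212), with the brown ball at (274,172) in its far-left corner and the blue ball at (326,193). The cork mat is at (418,266). The scene view agrees: big red handle at (321,135), small red one at (367,140). The scoop meant is the larger red one at (168,238), and I'll confirm that in a crop.

```bash
python3 - <<'E'
from h import *
a=cv2.imread('pics/top0.png')[200:320,80:200]; b=cv2.imread('pics/top0.png')[145:285,225:355]
cv2.imwrite('pics/c.png',np.hstack([cv2.resize(a,(400,400),interpolation=2),cv2.resize(b,(400,400),interpolation=2)]))
P,im,d=cloud('top0')
I=im.astype(int);r,g,b_=I[...,0],I[...,1],I[...,2]
red=(r>70)&(r>2.5*g)&(r>2.5*b_)
n,lab,st,_=cv2.connectedComponentsWithStats(red.astype(np.uint8))
for k in range(1,n):
    if st[k,4]<60: continue
    m=(lab==k)&(d>0);Q=P[m]
    print('red',st[k],'zmax',Q[:,2].max())
    for lo,hi in[(100,170),(20,45),(0,15)]:
        q=Q[(Q[:,2]>lo)&(Q[:,2]<hi)]
        if len(q)>5: print(lo,hi,len(q),q.mean(0).round(1),cv2.minAreaRect(q[:,:2].astype(np.float32)))
def blob(name,m):
    n,lab,st,_=cv2.connectedComponentsWithStats(m.astype(np.uint8)); k=1+st[1:,4].argmax(); m=(lab==k)&(d>0); Q=P[m]
    print(name,st[k],Q.mean(0).round(1),np.median(Q[:,2]),np.percentile(Q[:,2],98),cv2.minAreaRect(Q[:,:2].astype(np.float32)))
blob('mat',(np.indices(d.shape)[1]>375)&(np.indices(d.shape)[1]<470)&(np.indices(d.shape)[0]>220)&(np.indices(d.shape)[0]<310)&(r-b_>35))
win=np.zeros_like(red);win[150:280,228:352]=1
blob('ball',win&(r>b_+35))
blob('blue',win&(b_>r+40))
top=win&(P[...,2]>50)&(P[...,2]<75); blob('rim',top)
c=-np.load('pics/top0.npz')['R'].T@np.load('pics/top0.npz')['t'];print('cam',c)
E
```

```text
red [101 214  35  31 606] zmax 26.685521214380667
20 45 31 [524.4 405.9  22.4] ((517.7749633789062, 400.9931640625), (50.66579055786133, 48.081329345703125), 31.702342987060547)
0 15 497 [521.8 399.7   3.4] ((522.77685546875, 400.05804443359375), (51.65633773803711, 60.967063903808594), 31.45818519592285)
red [150 215  34  40 973] zmax 49.104138686196926
20 45 89 [503.6 271.6  30.5] ((499.666748046875, 285.8332214355469), (73.52599334716797, 72.25907135009766), 3.467595338821411)
0 15 828 [515.7 288.3   3.8] ((509.0074768066406, 289.1302185058594), (68.11529541015625, 84.32015228271484), 89.8114242553711)
red [149 256  13   8  88] zmax 148.02498766656944
100 170 88 [455.5 284.3 144.5] ((455.38873291015625, 284.34698486328125), (13.215800285339355, 24.522611618041992), 3.4357004165649414)
mat [ 387  235   63   64 3216] [ 432.  -282.8    4. ] 4.042718635199275 8.343284418367341 ((432.2952575683594, -283.6961975097656), (131.73182678222656, 129.87535095214844), 81.22368621826172)
ball [267 165  16  16 186] [642.9  47.3  40.5] 40.833018192271204 46.368328103609514 ((644.2996215820312, 47.59646224975586), (33.7021484375, 32.91139221191406), 39.721187591552734)
blue [318 186  16  15 193] [597.3 -67.7  40.2] 40.433162321826174 46.11111430166902 ((598.09033203125, -67.2740478515625), (33.59759521484375, 31.896589279174805), 89.2991714477539)
rim [ 235  154  113  122 1033] [553.3   7.   59.2] 59.52956368483581 64.17509884084387 ((550.3847045898438, 9.49609375), (205.37686157226562, 230.2892608642578), 77.81954956054688)
cam [ 493.15387457   57.10404822 1114.24273918]
```

View pics/c.png

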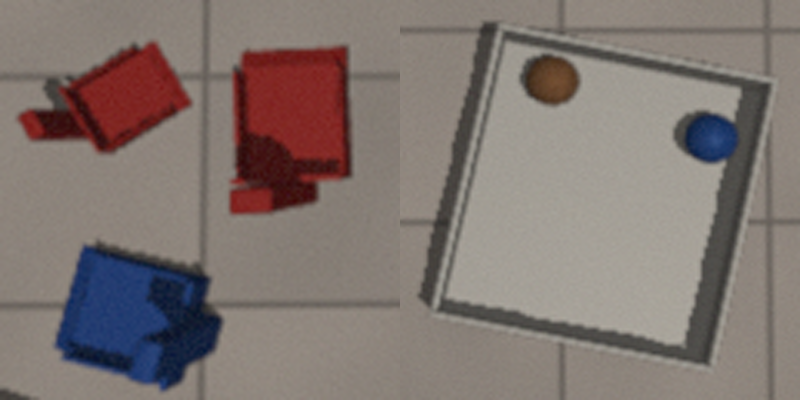

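The crop confirms it: the larger red scoop has its handle top at crop (252,200), and the brown ball is in the far-left corner. Bin yaw is about -12.2°, scoop yaw about +3.4°. I'm moving above the handle and turning so the fingers close along the scoop's x.

Emit:
{"op": "arm_command", "data": {"series": [100,-2.92,-2.02,0,6.93,100,-5.84,-4.05,0,13.86,100,-8.76,-6.07,0,20.79,100,-11.68,-8.1,0,27.72,100,-14.6,-10.12,0,34.65]}}

```text
clock: 0.52
eef_pos: [303.1, 478.9, 209.5]
tool_rot: [-3.141, 0.0, 2.229]
force: [0.0, -0.0, -0.9]
width: 85.4
gripper_force: 0.0
```

Emit:
{"op": "arm_command", "data": {"series": [100,-3.55,0,0,6.93,100,-7.1,0,0,13.86,100,-10.65,0,0,20.79,100,-14.2,0,0,27.72,100,-17.76,-0.03,0,34.65]}}

```text
clock: 0.93
eef_pos: [412.3, 339.1, 209.7]
tool_rot: [-3.141, 0.0, 1.625]
force: [0.1, 0.7, -0.2]
width: 84.9
gripper_force: 0.0
```

Emit:
{"op": "arm_command", "data": {"series": [100,-2.92,2.02,0,0,100,-5.85,4.03,0,0,100,-5.85,4.03,0,0,100,-5.85,4.03,0,0,100,-5.85,4.03,0,0]}}

```text
clock: 1.35
eef_pos: [454.9, 284.9, 209.5]
tool_rot: [-3.14, -0.0, 1.63]
force: [-1.5, 0.0, 0.4]
width: 85.5
gripper_force: 0.0
```

```bash
python3 - <<'E'
from h import *
s=monitor.read_state();print(s['clock'],s['qpos'].round(3),s['eef_pos'].round(1),np.degrees(s['tool_rot']).round(2),s['force'].round(2))
snap('wrist','w0');P,im,d=cloud('w0')
I=im.astype(int);r,g,b=I[...,0],I[...,1],I[...,2]
m=(r>60)&(r>2.2*g)&(r>2.2*b)&(d>0)
for lo,hi in[(130,160),(22,40)]:
    q=P[m&(P[...,2]>lo)&(P[...,2]<hi)&(np.abs(P[...,1]-287)<60)]
    if len(q)>5: print(lo,len(q),q.mean(0).round(1),cv2.minAreaRect(q[:,:2].astype(np.float32)))
E
```

```text
1.35 [-0.869  0.491  0.382  1.841 -0.236  0.855 -0.313] [454.9 284.9 209.5] [-1.7994e+02 -2.0000e-02  9.3400e+01] [-1.48  0.    0.36]
130 823 [455.3 287.3 144.2] ((455.4071044921875, 286.1480407714844), (15.163414001464844, 25.482830047607422), 2.907691717147827)
22 605 [500.5 287.4  29. ] ((493.4561462402344, 287.6711730957031), (88.17915344238281, 72.12713623046875), 2.5562584400177)
```

View pics/w0.png

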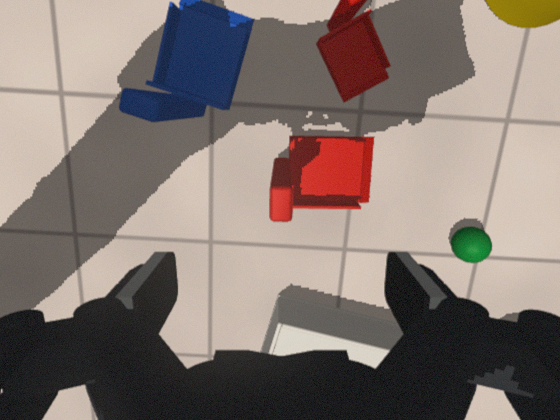

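The wrist view shows the scoop handle at (282,190), clear of its neighbours. The blue scoop is at (200,60) and the small red one at (352,55). Now descend, close and lift a little.

Emit:
{"op": "arm_command", "data": {"series": [100,0.15,0.05,3.0,0.5,100,0.15,0.05,6.5,0.5,100,0.15,0.05,9.5,0.5,100,0.15,0.05,11.15,0.5,100,0.15,0.05,11.15,0.5]}}

```text
clock: 1.82
eef_pos: [452.0, 286.4, 94.7]
tool_rot: [-3.135, 0.003, 1.625]
force: [-0.8, 0.6, -0.3]
width: 85.0
gripper_force: 0.0
```

Emit:
{"op": "arm_command", "data": {"series": [0,0,0,0,0,0,0,0,0,0,0,0,0,0,0,0,0,0,0,0,0,0,0,0,0]}}

```text
clock: 2.23
eef_pos: [456.4, 286.7, 99.4]
tool_rot: [3.14, -0.001, 1.622]
force: [0.5, -0.0, -0.4]
width: 25.5
gripper_force: 0.0
```

Emit:
{"op": "arm_command", "data": {"series": [0,0,0,0,0,0,0,0,0,0,0,0,0,0,0,0,0,0,0,0,0,0,0,0,0]}}

```text
clock: 2.65
eef_pos: [455.7, 286.4, 98.7]
tool_rot: [-3.141, -0.001, 1.622]
force: [-1.6, -0.3, 5.8]
width: 14.8
gripper_force: 63.6
```

Emit:
{"op": "arm_command", "data": {"series": [0,0,0,-1.0,0,0,0,0,-3.0,0,0,0,0,-6.0,0,0,0,0,-9.0,0,0,0,0,-11.0,0]}}

```text
clock: 3.07
eef_pos: [456.9, 286.1, 211.1]
tool_rot: [3.139, -0.001, 1.621]
force: [0.4, 0.0, -1.4]
width: 14.8
gripper_force: 62.6
```

Emit:
{"op": "arm_command", "data": {"series": [0,-2.0,0.24,0,3,0,-5.0,0.6,0,6,0,-8.5,1.0,0,9,0,-12.0,1.4,0,12,0,-15.0,1.75,0,15]}}

```text
clock: 3.48
eef_pos: [480.7, 133.9, 208.3]
tool_rot: [3.141, 0.001, 1.355]
force: [0.4, -0.2, -1.5]
width: 14.6
gripper_force: 62.5
```

```bash
python3 - <<'E'
from h import *
s=monitor.read_state();print(s['clock'],s['qpos'].round(3),s['eef_pos'].round(1),np.degrees(s['tool_rot']).round(2),s['width'])
snap('wrist','w1');P,im,d=cloud('w1')
snap('top','top1')
# ball: fit sphere centre with radius 20 in both views
from scipy.optimize import least_squares
def ball(tag,box=None):
    P,im,d=cloud(tag);I=im.astype(int);r,g,b=I[...,0],I[...,1],I[...,2]
    m=(r>b+30)&(r<2.2*g)&(r>1.25*g)&(d>0)&(np.hypot(P[...,0]-644,P[...,1]-47)<35)&(P[...,2]>22)
    Q=P[m]; 
    if len(Q)<20: print(tag,len(Q));return
    f=least_squares(lambda c:np.linalg.norm(Q-c,axis=1)-20,[644,47,25],loss='soft_l1').x
    print(tag,len(Q),f.round(1))
for t in('top0','w1','top1'): ball(t)
print(plane('top0',274.5,172.5,25))
u=np.array([.9774,-.2113]);v=np.array([.2113,.9774])
for t in('top0','top1','w1'):
    P,im,d=cloud(t); q=P[(P[...,2]>53)&(P[...,2]<66)&(d>0)&(np.hypot(P[...,0]-550,P[...,1]-9)<170)]
    print(t,len(q),cv2.minAreaRect(q[:,:2].astype(np.float32)) if len(q)>10 else 0)
E
```

```text
3.4833 [-0.66   0.452  0.474  1.941 -0.276  0.813 -0.251] [480.7 133.9 208.3] [1.7999e+02 7.0000e-02 7.7630e+01] 14.567503025995215
top0 195 [644.   46.8  25.1]
w1 1163 [645.2  47.9  24.8]
top1 200 [643.7  46.6  25.2]
[645.61601366  46.42623182  25.        ]
top0 980 ((550.3847045898438, 9.49609375), (205.37686157226562, 230.2892608642578), 77.81954956054688)
top1 822 ((550.460693359375, 9.586158752441406), (205.24583435058594, 230.4691162109375), 77.8273696899414)
w1 2322 ((552.0037231445312, 12.878692626953125), (201.34194946289062, 230.2122802734375), 77.76930236816406)
```

View pics/w1.png

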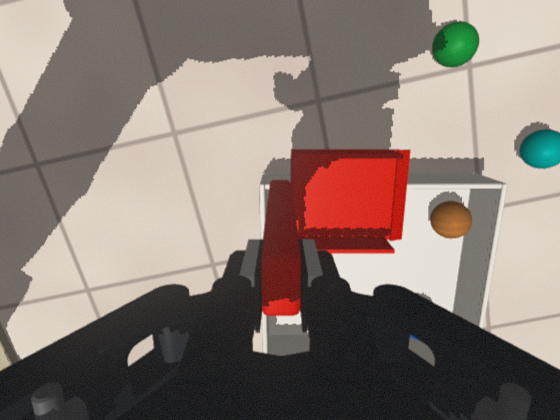

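The wrist view shows the scoop held upright and parallel to the bin, with the ball at (451,220). Two cameras put the ball at (644.6, 47.3), which is (84, 57) in the bin frame. Next, centre on it and descend.

Emit:
{"op": "arm_command", "data": {"series": [0,-2.5,1.1,0,0,0,-5.1,2.2,0,0,0,-5.1,2.2,0,0,0,-5.1,2.2,0,0,0,-5.1,2.2,0,0]}}

```text
clock: 4.0
eef_pos: [491.4, 83.2, 208.1]
tool_rot: [-3.141, -0.0, 1.359]
force: [-0.4, 1.0, -2.2]
width: 14.8
gripper_force: 62.5
```

Emit:
{"op": "arm_command", "data": {"series": [0,0,0,2.0,0,0,0,0,4.5,0,0,0,0,7.0,0,0,0,0,9.0,0,0,0,0,10.0,0]}}

```text
clock: 4.42
eef_pos: [489.9, 84.2, 106.0]
tool_rot: [-3.138, 0.001, 1.362]
force: [-0.4, 0.3, -0.8]
width: 14.7
gripper_force: 62.5
```

Emit:
{"op": "arm_command", "data": {"series": [0,0,0,0,0,0,0,0,0,0,0,0,0,0,0,0,0,0,0,0,0,0,0,0,0]}}

```text
clock: 4.83
eef_pos: [492.6, 83.0, 109.3]
tool_rot: [3.14, -0.001, 1.36]
force: [-0.7, -0.9, -0.5]
width: 14.7
gripper_force: 62.5
```

```bash
python3 - <<'E'
from h import *
s=monitor.read_state();print(s['clock'],s['eef_pos'].round(2),np.degrees(s['tool_rot']).round(2),s['force'].round(2))
u=np.array([.9774,-.2113]);v=np.array([.2113,.9774]);p=s['eef_pos'][:2]-[550.5,9.6];print('bin frame handle',p@u,p@v)
E
```

```text
4.8333 [492.56  83.   109.32] [ 1.7989e+02 -6.0000e-02  7.7920e+01] [-0.69 -0.91 -0.55]
bin frame handle -72.14274541496665 59.5005727677565
```

Emit:
{"op": "arm_command", "data": {"series": [0,-0.2,0,0.1,0,0,-0.35,0,0.2,0,0,-0.35,0,0.3,0,0,-0.35,0,0.4,0,0,-0.35,0,0.5,0]}}

```text
clock: 5.25
eef_pos: [490.3, 79.2, 103.5]
tool_rot: [-3.14, -0.0, 1.36]
force: [-6.1, -1.2, 20.4]
width: 15.0
gripper_force: 65.8
```

Emit:
{"op": "arm_command", "data": {"series": [0,0,0,0.05,0,0,0,0,0.1,0,0,0,0,0.1,0,0,0,0,0.1,0,0,0,0,0.1,0]}}

```text
clock: 5.67
eef_pos: [490.4, 79.3, 103.5]
tool_rot: [-3.141, -0.001, 1.359]
force: [-6.3, -1.3, 15.5]
width: 15.1
gripper_force: 64.9
```

Contact with the bin floor at z≈103.5. I'll ease up slightly and drive forward along the bin's x.

Emit:
{"op": "arm_command", "data": {"series": [0,0,0,-0.1,0,0,0,0.5,-0.12,0,0,0,1.3,-0.12,0,0,0,2.1,-0.12,0,0,0,2.9,-0.12,0]}}

```text
clock: 6.08
eef_pos: [494.8, 78.7, 106.4]
tool_rot: [-3.092, -0.003, 1.362]
force: [-62.6, 10.4, 104.6]
width: 14.9
gripper_force: 77.8
```

Emit:
{"op": "arm_command", "data": {"series": [0,0,0.5,0,0,0,0,0.9,0,0,0,0,1.2,0,0,0,0,1.4,0,0,0,0,1.5,0,0]}}

```text
clock: 6.5
eef_pos: [518.2, 74.6, 105.5]
tool_rot: [-3.111, -0.003, 1.362]
force: [-31.8, 7.5, 47.7]
width: 14.9
gripper_force: 69.8
```

```bash
cat >> h.py <<'E'
def st():
    s=monitor.read_state();print(s['clock'],s['eef_pos'].round(2),np.degrees(s['tool_rot']).round(2),s['force'].round(2))
    u=np.array([.9774,-.2113]);v=np.array([.2113,.9774]);p=s['eef_pos'][:2]-[550.5,9.6];print('bin frame handle',p@u,p@v)
def ball(tag):
    from scipy.optimize import least_squares
    P,im,d=cloud(tag);I=im.astype(int);r,g,b=I[...,0],I[...,1],I[...,2]
    m=(r>b+30)&(r<2.2*g)&(r>1.25*g)&(d>0)&(np.hypot(P[...,0]-640,P[...,1]-47)<55)&(P[...,2]>22)&(P[...,2]<60)
    Q=P[m]; print(tag,len(Q))
    if len(Q)<20: return
    f=least_squares(lambda c:np.linalg.norm(Q-c,axis=1)-20,Q.mean(0)-[0,0,15],loss='soft_l1').x
    p=f[:2]-[550.5,9.6];print('ball',f.round(1),'bin',(p@[.9774,-.2113]).round(1),(p@[.2113,.9774]).round(1))
E
python3 - <<'E'
from h import *
st();snap('wrist','w2');ball('w2');snap('top','top2');ball('top2')
E
```

```text
6.5 [518.22  74.6  105.49] [-1.7823e+02 -1.7000e-01  7.8060e+01] [-31.78   7.45  47.74]
bin frame handle -45.28710296990712 56.71149146834656
w2 2614
ball [645.2  47.6  24.9] bin 84.5 57.2
top2 204
ball [643.8  47.1  25.5] bin 83.3 56.3
```

Wedging load is too high, so relieve it before going on.

Emit:
{"op": "arm_command", "data": {"series": [0,0,0,-0.05,0,0,0,0,-0.1,0,0,0,0,-0.15,0,0,0,0,-0.2,0,0,0,0,-0.2,0]}}

```text
clock: 7.02
eef_pos: [534.5, 69.8, 105.2]
tool_rot: [3.141, 0.0, 1.359]
force: [0.3, 0.2, -0.9]
width: 14.8
gripper_force: 63.0
```

```bash
python3 - <<'E'
from h import *
st()
E
```

```text
7.0167 [534.47  69.82 105.19] [1.7999e+02 2.0000e-02 7.7890e+01] [ 0.34  0.22 -0.92]
bin frame handle -28.39178012819816 55.46923494918721
```

```bash
cat >> h.py <<'E'
def pan(tag,hx,hy,yaw):
    P,im,d=cloud(tag);I=im.astype(int);r,g,b=I[...,0],I[...,1],I[...,2]
    m=(r>40)&(r>2.2*g)&(r>2.2*b)&(d>0)
    c,s=np.cos(yaw),np.sin(yaw); X=(P[...,0]-hx)*c+(P[...,1]-hy)*s-53; Y=-(P[...,0]-hx)*s+(P[...,1]-hy)*c; Z=P[...,2]
    k=m&(abs(Y)<28)&(X>-34)&(X<25); q=np.c_[X[k],Y[k],Z[k]]; q=q[abs(q[:,2]-np.median(q[:,2]))<5]
    A=np.c_[q[:,:2],np.ones(len(q))];f=np.linalg.lstsq(A,q[:,2],rcond=None)[0];print(tag,'floor',len(q),'slopes deg',np.degrees(f[:2]).round(2),'z0',f[2].round(2))
    k=m&(abs(abs(Y)-34.5)<6)&(Z>f[2]+18)&(X>-43)&(X<35)
    if k.sum()>20: print('rim',k.sum(),'deg',np.degrees(np.polyfit(X[k],Z[k],1)[0]).round(2),'Y',np.median(Y[k&(Y>0)]),np.median(Y[k&(Y<0)]) if (k&(Y<0)).any() else 0, 'xmax',X[k].max())
E
python3 - <<'E'
from h import *
s=monitor.read_state();p=s['eef_pos']
snap('wrist','w3');pan('w3',p[0],p[1],s['tool_rot'][2]-np.pi/2);ball('w3')
pan('w1',480.7,133.9,np.radians(77.63-90))
E
```

```text
w3 floor 5350 slopes deg [ 0.28 -0.06] z0 10.18
rim 1376 deg -3.4 Y 33.906335841757226 -34.34889067123218 xmax 31.275729138727414
w3 2482
ball [645.2  47.6  24.9] bin 84.5 57.2
w1 floor 5333 slopes deg [-0.27 -0.07] z0 112.59
rim 1269 deg -3.05 Y 34.03704360324069 -34.20163869950257 xmax 30.205974363645538
```

View pics/w3.png

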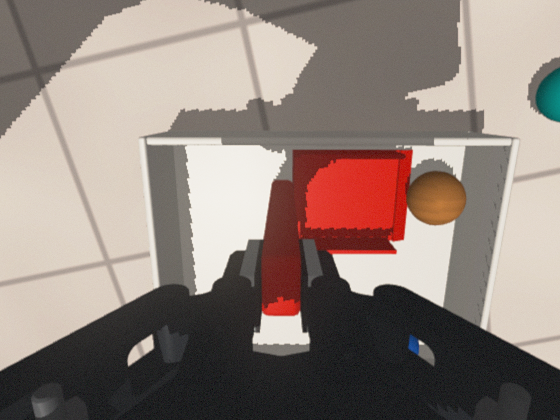

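Scoop is level in the grip, underside about 2 mm above the bin floor, lip just short of the ball (436,198). I'll lower it 1 mm and advance slowly.

Emit:
{"op": "arm_command", "data": {"series": [0,0,0,0.05,0,0,0,0,0.1,0,0,0,0.2,0.1,0,0,0,0.4,0.1,0,0,0,0.6,0.1,0]}}

```text
clock: 7.48
eef_pos: [540.2, 68.7, 104.4]
tool_rot: [3.141, 0.0, 1.36]
force: [-1.0, 0.0, -1.0]
width: 14.5
gripper_force: 63.0
```

Emit:
{"op": "arm_command", "data": {"series": [0,0,0.15,0,0,0,0,0.3,0,0,0,0,0.45,0,0,0,0,0.6,0,0,0,0,0.75,0,0]}}

```text
clock: 7.9
eef_pos: [546.5, 67.4, 104.2]
tool_rot: [-3.14, 0.0, 1.36]
force: [-1.2, -0.4, -2.0]
width: 14.6
gripper_force: 62.9
```

```bash
python3 - <<'E'
from h import *
s=monitor.read_state();p=s['eef_pos'];st()
snap('wrist','w4');pan('w4',p[0],p[1],s['tool_rot'][2]-np.pi/2);ball('w4')
E
```

```text
7.9 [546.51  67.38 104.2 ] [-1.7989e+02  1.0000e-02  7.7910e+01] [-1.24 -0.37 -1.98]
bin frame handle -16.11178673431997 55.6268329536932
w4 floor 5354 slopes deg [ 0.02 -0.07] z0 8.95
rim 1346 deg -3.04 Y 33.94777690447112 -34.27420755301005 xmax 30.44116281672443
w4 2527
ball [651.5  46.3  25.6] bin 91.0 57.2
```

Ball is against the far wall and still centred. Keep driving.

Emit:
{"op": "arm_command", "data": {"series": [0,0,0.2,0,0,0,0,0.4,0,0,0,0,0.6,0,0,0,0,0.8,0,0,0,0,1.0,0,0]}}

```text
clock: 8.37
eef_pos: [557.4, 65.1, 104.6]
tool_rot: [3.141, -0.0, 1.36]
force: [-0.1, 1.0, -1.0]
width: 14.5
gripper_force: 62.9
```

```bash
python3 - <<'E'
from h import *
s=monitor.read_state();p=s['eef_pos'];st()
snap('wrist','w5');ball('w5')
E
```

```text
8.3667 [557.41  65.1  104.56] [179.98  -0.    77.91] [-0.09  0.99 -1.05]
bin frame handle -4.9752986677614714 55.70355202130675
w5 2602
ball [651.4  46.3  31. ] bin 90.9 57.2
```

Emit:
{"op": "arm_command", "data": {"series": [0,0,0.2,0,0,0,0,0.4,0,0,0,0,0.6,0,0,0,0,0.8,0,0,0,0,1.0,0,0]}}

```text
clock: 8.83
eef_pos: [567.2, 63.0, 104.5]
tool_rot: [3.141, -0.0, 1.36]
force: [0.5, 0.3, -1.4]
width: 14.9
gripper_force: 62.9
```

Emit:
{"op": "arm_command", "data": {"series": [0,0,0.1,0,0,0,0,0.2,0,0,0,0,0.25,0,0,0,0,0.25,0,0,0,0,0.25,0,0]}}

```text
clock: 9.25
eef_pos: [569.2, 62.5, 104.5]
tool_rot: [-3.141, 0.0, 1.36]
force: [-0.9, 0.5, -2.1]
width: 14.5
gripper_force: 63.0
```

```bash
python3 - <<'E'
from h import *
s=monitor.read_state();p=s['eef_pos'];st()
snap('wrist','w6');ball('w6')
E
```

```text
9.25 [569.16  62.54 104.47] [-179.99    0.     77.91] [-0.88  0.55 -2.12]
bin frame handle 7.048681237211181 55.689418066789436
w6 2191
ball [601.9  58.6  29.1] bin 39.9 58.8
```

The ball is in the pan, at x≈-20 mm in the scoop frame. Hold briefly, then lift gently.

Emit:
{"op": "arm_command", "data": {"series": [0,0,0,0,0,0,0,0,0,0,0,0,0,0,0,0,0,0,0,0,0,0,0,0,0]}}

```text
clock: 9.72
eef_pos: [569.2, 62.6, 104.5]
tool_rot: [-3.142, -0.0, 1.36]
force: [-0.3, 0.7, -0.5]
width: 15.4
gripper_force: 63.0
```

Emit:
{"op": "arm_command", "data": {"series": [0,0,0,-0.2,0,0,0,0,-0.6,0,0,0,0,-1.2,0,0,0,0,-1.9,0,0,0,0,-2.6,0]}}

```text
clock: 10.13
eef_pos: [569.5, 62.5, 131.4]
tool_rot: [3.141, -0.0, 1.36]
force: [-0.0, 0.1, -1.4]
width: 14.7
gripper_force: 63.0
```

Emit:
{"op": "arm_command", "data": {"series": [0,0,0,-0.8,0,0,0,0,-1.6,0,0,0,0,-2.4,0,0,0,0,-3.2,0,0,0,0,-4.0,0]}}

```text
clock: 10.55
eef_pos: [569.3, 62.6, 171.5]
tool_rot: [3.141, -0.0, 1.36]
force: [0.5, -0.5, -0.8]
width: 14.6
gripper_force: 63.0
```

Emit:
{"op": "arm_command", "data": {"series": [0,0,0,-0.8,0,0,0,0,-1.6,0,0,0,0,-2.4,0,0,0,0,-3.0,0,0,0,0,-3.4,0]}}

```text
clock: 10.97
eef_pos: [569.6, 62.6, 205.5]
tool_rot: [3.141, -0.0, 1.36]
force: [-0.8, -1.1, -1.8]
width: 14.7
gripper_force: 63.0
```

Emit:
{"op": "arm_command", "data": {"series": [0,0,0,0,0,0,0,0,0,0,0,0,0,0,0,0,0,0,0,0,0,0,0,0,0]}}

```text
clock: 11.38
eef_pos: [569.0, 62.5, 204.1]
tool_rot: [-3.141, 0.0, 1.36]
force: [0.9, -1.0, -1.3]
width: 15.2
gripper_force: 63.0
```

```bash
python3 - <<'E'
from h import *
s=monitor.read_state();p=s['eef_pos'];st();print(s['qpos'].round(2))
snap('wrist','w7');pan('w7',p[0],p[1],s['tool_rot'][2]-np.pi/2)
E
```

```text
11.3833 [568.99  62.5  204.09] [-1.7996e+02  2.0000e-02  7.7900e+01] [ 0.85 -1.04 -1.29]
bin frame handle 6.896877498898572 55.6086574822097
[-0.45  0.56  0.45  1.75 -0.3   0.9  -0.08]
w7 floor 2990 slopes deg [ 0.2  -0.13] z0 108.99
rim 1349 deg -3.03 Y 33.8424517904575 -34.3112845623138 xmax 31.02715061647139
```

View pics/w7.png

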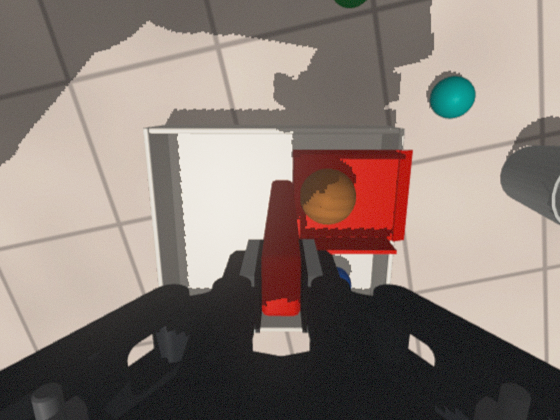

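The ball sits in the pan at (328,196), with the scoop's underside about 106 mm up. Carrying it smoothly to the mat.

Emit:
{"op": "arm_command", "data": {"series": [0,-0.48,-0.15,0,0,0,-1.43,-0.45,0,0,0,-2.77,-0.86,0,0,0,-4.39,-1.37,0,0,0,-6.21,-1.93,0,0]}}

```text
clock: 11.85
eef_pos: [536.3, 4.3, 204.5]
tool_rot: [-3.141, 0.0, 1.36]
force: [-0.5, -0.9, -1.3]
width: 15.0
gripper_force: 63.0
```

Emit:
{"op": "arm_command", "data": {"series": [0,-1.91,-0.59,0,0,0,-3.82,-1.19,0,0,0,-5.73,-1.78,0,0,0,-7.64,-2.38,0,0,0,-9.55,-2.97,0,0]}}

```text
clock: 12.27
eef_pos: [486.6, -83.5, 204.7]
tool_rot: [-3.141, 0.0, 1.358]
force: [0.0, -1.0, -1.5]
width: 14.8
gripper_force: 63.0
```

Emit:
{"op": "arm_command", "data": {"series": [0,-1.91,-0.59,0,0,0,-3.82,-1.19,0,0,0,-5.73,-1.78,0,0,0,-7.64,-2.38,0,0,0,-9.55,-2.97,0,0]}}

```text
clock: 12.68
eef_pos: [437.3, -170.4, 204.7]
tool_rot: [-3.141, 0.0, 1.358]
force: [-0.2, -0.5, -1.1]
width: 15.2
gripper_force: 63.0
```

Emit:
{"op": "arm_command", "data": {"series": [0,-1.81,-0.57,0,0,0,-3.53,-1.1,0,0,0,-5.06,-1.58,0,0,0,-6.4,-1.99,0,0,0,-7.54,-2.35,0,0]}}

```text
clock: 13.1
eef_pos: [398.2, -239.2, 204.7]
tool_rot: [-3.141, 0.001, 1.357]
force: [0.1, -0.5, -0.9]
width: 15.0
gripper_force: 62.9
```

Emit:
{"op": "arm_command", "data": {"series": [0,-1.05,-0.33,0,0,0,-2.0,-0.62,0,0,0,-2.77,-0.86,0,0,0,-3.34,-1.04,0,0,0,-3.82,-1.19,0,0]}}

```text
clock: 13.52
eef_pos: [380.4, -272.6, 204.5]
tool_rot: [-3.142, -0.0, 1.359]
force: [1.2, 0.3, -0.3]
width: 15.2
gripper_force: 63.0
```

```bash
python3 - <<'E'
from h import *
s=monitor.read_state();p=s['eef_pos'];st();print(s['qpos'].round(2))
snap('wrist','w8');pan('w8',p[0],p[1],s['tool_rot'][2]-np.pi/2)
P,im,d=cloud('w8');I=im.astype(int)
m=(d>0)&(P[...,2]>85)&(I[...,0]<2.2*I[...,1])&(I[...,0]>I[...,2]+30);Q=P[m];y=s['tool_rot'][2]-np.pi/2;print('ball px',m.sum(),Q.mean(0))
print('scoop origin',p[0]+53*np.cos(y),p[1]+53*np.sin(y))
E
```

```text
13.5167 [ 380.43 -272.64  204.5 ] [-180.     -0.     77.89] [ 1.19  0.27 -0.34]
bin frame handle -106.58611162354785 -311.79206228574253
[ 0.22  0.41  0.47  2.02 -0.27  0.77  0.64]
w8 floor 3022 slopes deg [ 0.3  -0.13] z0 109.52
rim 1382 deg -3.37 Y 34.006463179337096 -34.230423086717806 xmax 31.173507668966792
ball px 3199 [ 408.06056863 -271.70136605  148.36499398]
scoop origin 432.2549349234243 -283.75280438934504
```

Emit:
{"op": "arm_command", "data": {"series": [0,0,0,0.3,0,0,0,0,1.0,0,0,0,0,2.0,0,0,0,0,3.2,0,0,0,0,4.5,0]}}

```text
clock: 13.98
eef_pos: [381.4, -271.4, 158.6]
tool_rot: [3.141, -0.0, 1.361]
force: [0.2, 0.1, -1.4]
width: 15.0
gripper_force: 63.0
```

Emit:
{"op": "arm_command", "data": {"series": [0,0,0,1.2,0,0,0,0,2.3,0,0,0,0,3.3,0,0,0,0,4.1,0,0,0,0,4.7,0]}}

```text
clock: 14.4
eef_pos: [380.7, -271.3, 111.3]
tool_rot: [-3.14, -0.001, 1.361]
force: [1.0, -0.6, -1.3]
width: 15.1
gripper_force: 63.0
```

Emit:
{"op": "arm_command", "data": {"series": [0,0,0,0.2,0,0,0,0,0.4,0,0,0,0,0.6,0,0,0,0,0.75,0,0,0,0,0.85,0]}}

```text
clock: 14.82
eef_pos: [381.0, -272.2, 104.1]
tool_rot: [3.141, 0.0, 1.36]
force: [0.2, -0.4, -1.1]
width: 14.5
gripper_force: 63.0
```

Emit:
{"op": "arm_command", "data": {"series": [0,0,0,0,0,0,0,0,0,0,0,0,0,0,0,0,0,0,0,0,0,0,0,0,0]}}

```text
clock: 15.23
eef_pos: [380.9, -272.2, 104.1]
tool_rot: [3.141, 0.0, 1.36]
force: [0.6, 0.2, -1.8]
width: 14.4
gripper_force: 63.0
```

Emit:
{"op": "arm_command", "data": {"series": [0,0,0,0.04,0,0,0,0,0.08,0,0,0,0,0.12,0,0,0,0,0.15,0,0,0,0,0.15,0]}}

```text
clock: 15.65
eef_pos: [380.8, -272.1, 102.4]
tool_rot: [-3.141, -0.0, 1.36]
force: [0.3, -0.1, -1.7]
width: 14.9
gripper_force: 63.0
```

Emit:
{"op": "arm_command", "data": {"series": [0,0,0,0.02,0,0,0,0,0.04,0,0,0,0,0.06,0,0,0,0,0.06,0,0,0,0,0.06,0]}}

```text
clock: 16.07
eef_pos: [381.0, -272.3, 102.3]
tool_rot: [3.141, -0.0, 1.36]
force: [-0.8, 0.9, 5.9]
width: 14.8
gripper_force: 63.9
```

Light contact with the mat (about 6 N). Opening slowly.

Emit:
{"op": "arm_command", "data": {"series": [18,0,0,0,0,20,0,0,0,0,23,0,0,0,0,27,0,0,0,0,32,0,0,0,0]}}

```text
clock: 16.48
eef_pos: [380.8, -272.1, 101.8]
tool_rot: [-3.141, -0.0, 1.36]
force: [-0.6, 0.0, -0.3]
width: 27.0
gripper_force: 0.0
```

Emit:
{"op": "arm_command", "data": {"series": [40,0,0,0,0,50,0,0,0,0,60,0,0,0,0,60,0,0,0,0,60,0,0,0,0]}}

```text
clock: 16.9
eef_pos: [380.8, -272.1, 101.9]
tool_rot: [-3.142, 0.0, 1.36]
force: [0.4, -0.5, 0.6]
width: 51.1
gripper_force: 0.0
```

```bash
python3 - <<'E'
from h import *
st();s=monitor.read_state();print(s['width'],s['gripper_force']);p=s['eef_pos']
snap('wrist','w9');pan('w9',381,-272.2,np.radians(-12.1))
E
```

```text
16.9 [ 380.84 -272.13  101.88] [-180.      0.     77.91] [ 0.37 -0.51  0.55]
bin frame handle -106.29228548726144 -311.21598884460366
51.114795641782116 0.0
w9 floor 3105 slopes deg [-0.03  0.03] z0 7.08
rim 1386 deg -2.91 Y 34.0614786988743 -34.21427974316181 xmax 31.104112138537246
```

Released, and the scoop is level on the mat (pan floor at z≈7.1). Retreat straight up.

Emit:
{"op": "arm_command", "data": {"series": [60,0,0,-1,0,60,0,0,-3,0,60,0,0,-5.5,0,60,0,0,-8.5,0,60,0,0,-11,0]}}

```text
clock: 17.37
eef_pos: [380.7, -272.3, 213.4]
tool_rot: [3.142, 0.0, 1.359]
force: [0.8, 0.1, -0.8]
width: 51.2
gripper_force: 0.0
```

Emit:
{"op": "arm_command", "data": {"series": [60,0,0,0,0,60,0,0,0,0,60,0,0,0,0,60,0,0,0,0,60,0,0,0,0]}}

```text
clock: 17.78
eef_pos: [380.2, -271.6, 210.8]
tool_rot: [-3.139, -0.001, 1.36]
force: [-0.4, -0.1, -0.2]
width: 51.4
gripper_force: 0.0
```

```bash
python3 - <<'E'
from h import *
st();snap('wrist','w10');pan('w10',381,-272.2,np.radians(-12.1));snap('scene','s10')
E
```

```text
17.7833 [ 380.17 -271.61  210.81] [-1.7986e+02 -4.0000e-02  7.7900e+01] [-0.42 -0.12 -0.17]
bin frame handle -107.06424795596826 -310.8429073409943
w10 floor 1658 slopes deg [0.12 0.21] z0 7.0
rim 665 deg -2.6 Y 33.88295239659749 -34.225845901896186 xmax 30.61932042499413
```

View pics/w10.png

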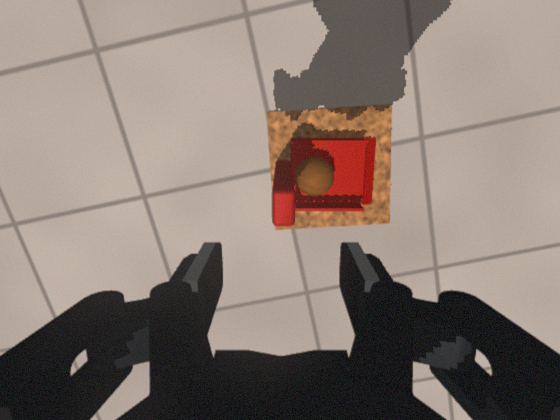

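The scoop stands flat and centred on the mat with the ball in its pan at (315,176), and the gripper is clear. Handing in.

```bash
python3 -c "
from cell import workorder
print(workorder.finish_job())"
```

```text
the job is handed in; nothing more can be done
None
```

I handed the job in at about 18 s: the red scoop stands released and level at the middle of the cork mat with the cedar ball in its pan, and no verdict came back. One rough spot on the way: the scoop jammed against the bin floor and the reported force reached about 105 N in z and 63 N in x (about 122 N combined, over the 120 N wrist limit if that counts the whole force), though the run was not stopped.

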